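Put the reagents away in their hazard-class spill trays

TASK

The practical is over: put the four reagent bottles with red, green, blue and yellow caps back in storage, each in the spill tray of the same colour as its cap. Set each one down gently, standing upright and flat on the tray floor, without knocking any bottle over. Leave the black-capped bottle and the mortar where they stand.

Things in the scene. Friction and masses are not known exactly. Their poses are not given: they have to be found in the camera images.
- bottle_red: amber glass reagent bottle with paper label and red screw cap (a red band on the label too). Body 58 mm diameter, shoulder narrowing from 68 to 89 mm height, cap 34 mm diameter from 94 to 116 mm height, 116 mm tall in all, 0.15 to 0.28 kg, round. Origin at the centre of its underside, z up. To be put away
- bottle_green: amber glass reagent bottle with paper label and green screw cap (a green band on the label too). Body 58 mm diameter, shoulder narrowing from 68 to 89 mm height, cap 34 mm diameter from 94 to 116 mm height, 116 mm tall in all, 0.15 to 0.28 kg, round. Origin at the centre of its underside, z up. To be put away
- bottle_blue: white plastic wide-mouth reagent jar with paper label and blue screw cap (a blue band on the label too). Body 64 mm diameter up to 58 mm height, cap 52 mm diameter from 70 to 90 mm height, 90 mm tall in all, 0.15 to 0.28 kg, round. Origin at the centre of its underside, z up. To be put away
- bottle_yellow: white plastic wide-mouth reagent jar with paper label and yellow screw cap (a yellow band on the label too). Body 64 mm diameter up to 58 mm height, cap 52 mm diameter from 70 to 90 mm height, 90 mm tall in all, 0.15 to 0.28 kg, round. Origin at the centre of its underside, z up. To be put away
- tray_red: square open red spill tray, fixed to the bench, 110 x 110 mm outside and 28 mm high, walls and floor 4 mm thick, so the floor inside is 102 x 102 mm at 4 mm height. Origin at the centre of its underside, x and y along its sides, z up
- tray_green: square open green spill tray, fixed to the bench, 110 x 110 mm outside and 28 mm high, walls and floor 4 mm thick, so the floor inside is 102 x 102 mm at 4 mm height. Origin at the centre of its underside, x and y along its sides, z up
- tray_blue: square open blue spill tray, fixed to the bench, 110 x 110 mm outside and 28 mm high, walls and floor 4 mm thick, so the floor inside is 102 x 102 mm at 4 mm height. Origin at the centre of its underside, x and y along its sides, z up
- tray_yellow: square open yellow spill tray, fixed to the bench, 110 x 110 mm outside and 28 mm high, walls and floor 4 mm thick, so the floor inside is 102 x 102 mm at 4 mm height. Origin at the centre of its underside, x and y along its sides, z up
- bottle_black: amber glass reagent bottle with paper label and black screw cap (a black band on the label too). Body 58 mm diameter, shoulder narrowing from 68 to 89 mm height, cap 34 mm diameter from 94 to 116 mm height, 116 mm tall in all, 0.15 to 0.28 kg, round. Origin at the centre of its underside, z up. Bystander: stays where it stands
- mortar: white porcelain mortar, 80 mm diameter at the rim and 45 mm high, with a pestle leaning in it (the pestle belongs to the same body, its end up to 80 mm high and 48 mm from the axis), 0.35 kg. Origin at the centre of its underside. Bystander: stays where it stands

How it is judged:
By the outcome, as a careful person would: the job done as asked, in the order asked, and still so for the second after the job is handed in, with the robot touching nothing.
It also fails if it takes over 120 s, if anything falls off the work surface, if the arm or the gripper's body presses on something with over 40 N, if the wrist force passes 120 N, or if a joint passes its speed limit or range.

ROBOT

A 7-joint arm with a two-finger parallel gripper is mounted at the origin on the work surface. World frame = base frame: x ahead of the robot, y to its left, z up, the work surface at z = 0. Lengths are in m, angles in rad, forces in N, time in s.
With the tool pointing down it reaches from about 0.4 to 0.85 m from the base axis. Payload 4.5 kg.
Tool frame: the origin (TCP) lies where the fingers leave the gripper's body, on its centre line; the fingertips stand 64 mm ahead of it and the grasp point (between the pads) lies 45 mm ahead of it; z points along the fingers, y is the line along which they close (so a half turn about z gives the same grasp; the last joint's range is limited). The gripper opens to 88 mm and grips with 3 to 60 N. Pads are 18 mm wide; open, the fingers measure 123 mm over their backs; the gripper's body (75 mm by 187 mm) begins 45 mm behind the grasp point.
Start: joints at [1.364, 0.689, -0.195, 1.565, 0.157, 0.902, -0.215], TCP at [0.149, -0.607, 0.303] pointing down, gripper open.
Joint ranges: [-3.01, 3.01], [-0.46, 2.08], [-1.47, 1.51], [0.13, 2.56], [-1, 4.14], [0.04, 2.09], [-2.66, 2.66]. Speed limits (rad/s): [2.57, 2.57, 3.14, 3.14, 3.14, 3.14, 3.14].

INTERFACE

Orientations are given as a unit quaternion [x, y, z, w].
In Python, from plant import r gives the robot as it stands.
- The arm moves only by the tool play_rows, never from a script. Its arguments are lists of equal length, an entry for each row: "translation": the shift along the tool's x, y, z in m, a list of three; "delta_rot": the turn, a rotation vector about the tool's x, y, z in degrees, a list of three; "grip": the opening, from -1 (shut) to 1 (fully open). In form: {"translation": [[x, y, z], ...], "delta_rot": [[rx, ry, rz], ...], "grip": [grip, ...]}. A call has 1 to 20 rows; each row shifts and turns the commanded pose from where the row before left it, along the tool's axes as they then stand; what a row does not reach is not made up. A row lasts 1/8 s, in which the tool goes at most 62.5 mm and 10.7 degrees, less where a joint would pass 70% of its speed; a pose out of reach is approached as far as the arm can. A call with a gripper value outside its range is refused whole. The fingers move at their own pace and stop on an object; "squeeze" is the grip in N (left out, the last holds). Time passes only in rows, so rows that do not move let the fingers close. It gives the time, the measured TCP pose, the force, the opening and the grip force at its end, in the units of the state.
- r.get_state(): the state, without advancing time (a new reading comes with each control period).
- r.snapshot(name): name is "scene" or "top" or "wrist"; returns the picture (420x560x3 uint8, blue, green, red); there is no depth.
- r.get_calibration(name): a dict with "intrinsics" (3x3 intrinsics, pixels), "eye" and "rotation" of the camera in the world. Camera axes: x right, y up, looking along -z (the intrinsics and any distortion apply to the point x, -y, -z); pixel columns grow to the right and rows downward; lengths in m; the calibration is good to about 2 mm. The wrist camera is an equidistant fisheye: a pixel r from the principal point sees the ray r / f radians off the axis. A picture is of the moment at which its call begins: read the wrist's pose just before it. get_calibration takes no time and is no camera call; for the wrist camera it gives the pose at the moment of the call.
- r.finish_job(): hands the job in; it is judged then, once.
Trained networks look in the newest picture that a camera, given by its name, has taken for a name from the list of things; names that differ only in an ending like _2 or _b are one class to them, and where a whole thing is asked for, a point or a joint stands for the part that bears it (a point fixed in the world has none). Each returns a list of dicts, best first, with "confidence" (0 to 1); they miss things now and then, are a little off and sometimes report something else, mostly with a low value. They report only what shows in the picture. A call takes as long as a camera call.
- r.look_for(camera, target): "point" ([x, y, z] in m, in world coordinates, good to about 4 mm: the middle of the surface that is visible of it).
- r.silhouettes(camera, target): "pixels" (420x560 bool, what is visible of it).
The state is a dict: "clock": time; "q": joint angles; "qd": joint speeds; "joint_torque": joint torques, N m; "tool_pos": TCP position; "eef_rot": TCP orientation; "contact_force": force on the tool from outside, world axes, zero at the start; "moment": the same for the moment, N m; "opening": opening from 0.0 (shut) to 1.0 (fully open); "finger_force": force on a finger pad.
Only numpy, scipy, OpenCV 4.12 (cv2) and the standard library are available. Lean on these libraries where they do the work, as an engineer would, in place of code of your own. Each camera call takes 0.05 s, during which the arm holds its last target. There are 200 camera calls.

## Working session

There is one attempt and no reset: what is moved stays moved. The work goes in short steps, Python scripts to look and compute and a tool call to move; the robot and the scene stay as the last step left them, time stands still between calls to the robot, and variables do not carry over. Pictures are saved under pics/ and viewed, at most 14 in all, crops included, and the job is handed in when it is done.

Besides the shell and the picture viewer there is one more tool, called after "Call:" as name(argument=value, ...) on one line, values as JSON. play_rows: Moves the arm, as the interface text tells. Its arguments: {"type":"object","properties":{"translation":{"type":"array","items":{"type":"array","items":{"type":"number"}}},"delta_rot":{"type":"array","items":{"type":"array","items":{"type":"number"}}},"grip":{"type":"array","items":{"type":"number"}},"squeeze":{"type":"number"}},"required":["translation","delta_rot","grip"]}

```bash
ls; mkdir -p pics
python3 - <<'E'
from plant import r
import cv2
for n in ("scene","top"):
    cv2.imwrite(f"pics/{n}0.png", r.snapshot(n))
    c=r.get_calibration(n); print(n,c)
    for t in ["bottle_red","bottle_green","bottle_blue","bottle_yellow","bottle_black","mortar","tray_red","tray_green","tray_blue","tray_yellow"]:
        print(t,[([round(float(x),3) for x in d["point"]],round(d["confidence"],2)) for d in r.look_for(n,t)[:3]])
s=r.get_state(); print(s)
E
```

```text
pics
scene {'intrinsics': array([[474.79095196,   0.        , 285.0867439 ],
       [  0.        , 474.79095196, 212.11694316],
       [  0.        ,   0.        ,   1.        ]]), 'eye': array([ 1.15498612, -0.71681349,  0.89476248]), 'rotation': array([0.38605142, 0.1478657 , 0.34099625, 0.84428763])}
bottle_red [([0.459, -0.002, 0.06], 0.62), ([0.456, -0.132, 0.07], 0.57), ([0.429, 0.134, 0.059], 0.29)]
bottle_green [([0.402, 0.269, 0.06], 0.64)]
bottle_blue [([0.432, 0.134, 0.059], 0.96)]
bottle_yellow [([0.463, 0.002, 0.057], 0.84), ([0.372, -0.272, 0.038], 0.18)]
bottle_black [([0.591, -0.023, 0.067], 0.57), ([0.403, 0.268, 0.064], 0.35)]
mortar [([0.367, -0.273, 0.036], 0.6)]
tray_red [([0.488, 0.433, 0.007], 0.91)]
tray_green [([0.657, 0.202, 0.003], 0.87)]
tray_blue [([0.499, -0.405, 0.007], 0.78)]
tray_yellow [([0.626, -0.143, 0.003], 0.68)]
top {'intrinsics': array([[396.13003292,   0.        , 281.26270702],
       [  0.        , 396.13003292, 208.06037133],
       [  0.        ,   0.        ,   1.        ]]), 'eye': array([0.32942539, 0.005344  , 1.21899124]), 'rotation'
[... 626 characters left out ...]
k': 1.1, 'q': array([ 1.36378616,  0.68908072, -0.19459677,  1.56529494,  0.15729736,
        0.90254649, -0.21509791]), 'qd': array([-0.00120547, -0.00062098,  0.00029571, -0.00151089, -0.00015238,
       -0.0004129 , -0.00210307]), 'joint_torque': array([ 5.84678564e-04, -5.27503645e+01, -1.26746032e+00, -1.53748977e+01,
       -5.21043688e-02, -6.22316365e-04,  1.36967753e-05]), 'tool_pos': array([ 0.14907869, -0.6069696 ,  0.30275603]), 'eef_rot': array([9.92758877e-01, 1.20124151e-01, 4.02473720e-06, 2.66940774e-05]), 'contact_force': array([-0.12628135,  0.79395967,  0.01523113]), 'moment': array([0.04957951, 0.01681976, 0.03673135]), 'finger_force': 0.0, 'opening': 0.9986660507014458}
```

View pics/scene0.png

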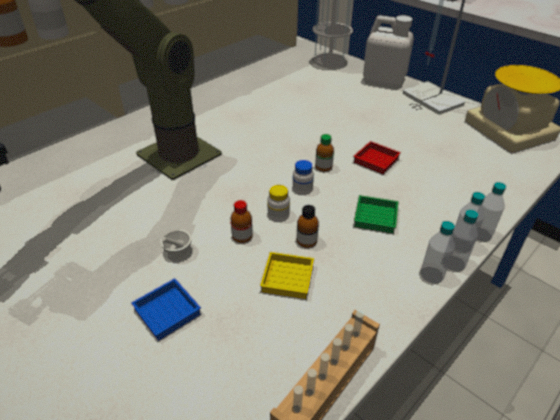

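View pics/top0.png

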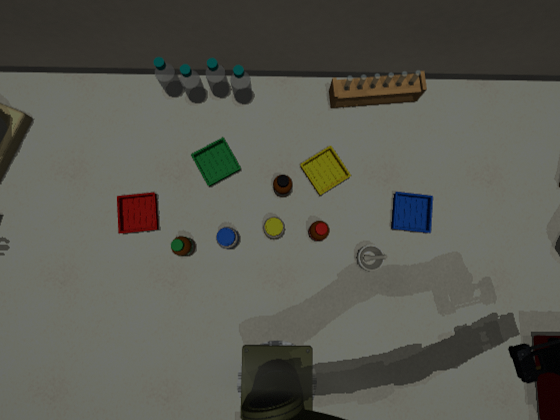

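Both views agree: the five bottles stand in front of the arm, the caps read clearly in the top view, and the four trays lie around them. Next I measure the caps and trays precisely.

```bash
cat > loc.py <<'E'
import numpy as np, cv2
from scipy.spatial.transform import Rotation as R
HUE={"red":(0,8),"green":(50,80),"blue":(105,125),"yellow":(22,35)}
def ground(c,uv,z):
    K=c["intrinsics"]; d=np.array([(uv[0]-K[0,2])/K[0,0],-(uv[1]-K[1,2])/K[1,1],-1.])
    d=R.from_quat(c["rotation"]).apply(d); e=np.array(c["eye"]); return (e+d*(z-e[2])/d[2])[:2]
def proj(c,p):
    q=R.from_quat(c["rotation"]).inv().apply(np.array(p)-c["eye"]); K=c["intrinsics"]
    return np.array([K[0,2]+K[0,0]*q[0]/-q[2],K[1,2]-K[1,1]*q[1]/-q[2]])
def blob(img,c,col,p,rad):
    """centroid, area of the colour nearest to world point p, within rad pixels"""
    h=cv2.cvtColor(img,cv2.COLOR_BGR2HSV); lo,hi=HUE[col]
    m=cv2.inRange(h,(lo,110,50),(hi,255,255))
    if col=="red": m|=cv2.inRange(h,(172,110,50),(180,255,255))
    w=np.zeros_like(m); cv2.circle(w,tuple(int(round(x)) for x in proj(c,p)),rad,255,-1)
    n,l,s,ce=cv2.connectedComponentsWithStats(m&w)
    i=1+np.argmax(s[1:,4]); return ce[i],s[i,4],s[i,:4]
E
python3 - <<'E'
from loc import *
from plant import r
cap={"red":((.435,-.115),.094,.116),"green":((.387,.267),.094,.116),"blue":((.41,.145),.07,.09),"yellow":((.443,.015),.07,.09)}
tray={"red":(.485,.434),"green":(.655,.2),"blue":(.502,-.413),"yellow":(.632,-.143)}
for n in("top","scene"):
    im=cv2.imread(f"pics/{n}0.png"); c=r.get_calibration(n)
    for k,(p,a,b) in cap.items():
        u,A,s=blob(im,c,k,[*p,b],18)
        # visible cap: top disc + part of the side; model centroid by hull of projected cap
        rad=.017 if k in("red","green") else .026
        def cen(q):
            t=np.linspace(0,2*np.pi,40); pts=[proj(c,[q[0]+rad*np.cos(x),q[1]+rad*np.sin(x),z]) for z in(a,b) for x in t]
            h=cv2.convexHull(np.float32(pts)); M=cv2.moments(h); return np.array([M["m10"],M["m01"]])/M["m00"],M["m00"]
        from scipy.optimize import least_squares
        q=least_squares(lambda q:cen(q)[0]-u,p,diff_step=1e-3).x
        print(n,"cap",k,q.round(4),A,round(cen(q)[1]),s)
    for k,p in tray.items():
        u,A,s=blob(im,c,k,[*p,.014],45)
        print(n,"tray",k,ground(c,u,.012).round(4),A,s)
E
```

```text
top cap red [ 0.4395 -0.1205] 132 127 [315 222  13  13]
top cap green [0.3894 0.2836] 115 141 [171 239  12  12]
top cap blue [0.4154 0.1511] 260 276 [217 228  18  18]
top cap yellow [0.4464 0.0138] 266 266 [265 217  18  19]
top tray red [0.4897 0.4316] 1348 [117 192  40  42]
top tray green [0.6534 0.1967] 1205 [191 138  49  47]
top tray blue [ 0.5018 -0.4117] 1302 [393 192  40  41]
top tray yellow [ 0.6315 -0.1439] 1329 [300 146  51  49]
scene cap red [ 0.442  -0.1207] 145 177 [234 200  13  15]
scene cap green [0.3923 0.2789] 72 120 [321 135  10  10]
scene cap blue [0.4182 0.1494] 193 243 [295 160  17  14]
scene cap yellow [0.4495 0.0117] 251 285 [269 185  19  16]
scene tray red [0.4895 0.43  ] 896 [354 142  46  32]
scene tray green [0.6548 0.1974] 1208 [355 196  43  37]
scene tray blue [ 0.5039 -0.4096] 2337 [132 279  68  61]
scene tray yellow [ 0.6316 -0.1437] 1949 [260 252  54  47]
```

Call:
play_rows(translation=[[0,0,0],[0,0,0],[0.01,-0.017,0],[0.02,-0.033,0],[0.02,-0.033,0],[0.02,-0.033,0],[0.02,-0.033,0],[0.02,-0.033,0],[0.02,-0.033,0],[0.02,-0.033,0],[0.02,-0.033,0],[0.02,-0.033,0],[0.02,-0.033,0],[0.02,-0.033,0],[0.02,-0.033,0],[0.02,-0.033,0],[0.02,-0.033,0],[0.01,-0.017,0],[0,0,0],[0,0,0]], delta_rot=[[0,0,6.9],[0,0,6.9],[0,0,0],[0,0,0],[0,0,0],[0,0,0],[0,0,0],[0,0,0],[0,0,0],[0,0,0],[0,0,0],[0,0,0],[0,0,0],[0,0,0],[0,0,0],[0,0,0],[0,0,0],[0,0,0],[0,0,0],[0,0,0]], grip=[1,1,1,1,1,1,1,1,1,1,1,1,1,1,1,1,1,1,1,1])

```text
clock: 3.6
tool_pos: [0.4485, -0.112, 0.3027]
eef_rot: [1.0, -0.001, -0.0, 0.0]
contact_force: [-0.4, -0.4, -0.6]
opening: 1.0
finger_force: 0.0
```

Run:
```python
from loc import *
from plant import r
s=r.get_state(); print(s["q"].round(2),s["tool_pos"].round(4))
im=r.snapshot("wrist"); c=r.get_calibration("wrist"); cv2.imwrite("pics/w1.png",im); print(c)
for t in("bottle_red","bottle_yellow"): print([(np.round(d["point"],3),d["confidence"]) for d in r.look_for("wrist",t)[:2]])
def wp(p):
    q=R.from_quat(c["rotation"]).inv().apply(np.array(p)-c["eye"])*[1,-1,-1]; K=c["intrinsics"]
    rr=np.hypot(q[0],q[1]); th=np.arctan2(rr,q[2]); return [K[0,2]+K[0,0]*th*q[0]/rr,K[1,2]+K[1,1]*th*q[1]/rr]
print(wp([.441,-.12,.116]),wp([.448,.013,.09]))
```

```text
[ 0.18  0.48 -0.06  2.04  0.05  0.62 -1.48] [ 0.4485 -0.112   0.3027]
{'intrinsics': array([[325.1922621 ,   0.        , 278.96819137],
       [  0.        , 325.1922621 , 209.83897813],
       [  0.        ,   0.        ,   1.        ]]), 'eye': array([ 0.5268149 , -0.11227825,  0.38426073]), 'rotation': array([ 0.11042935, -0.11036651,  0.69890063, -0.69797027])}
[(array([ 0.449, -0.117,  0.085]), 0.87), (array([0.65 , 0.203, 0.004]), 0.6)]
[(array([0.458, 0.005, 0.089]), 0.75)]
[np.float64(287.9179838112666), np.float64(208.54996071857238)] [np.float64(152.05361513341364), np.float64(194.01328742557786)]
```

View pics/w1.png

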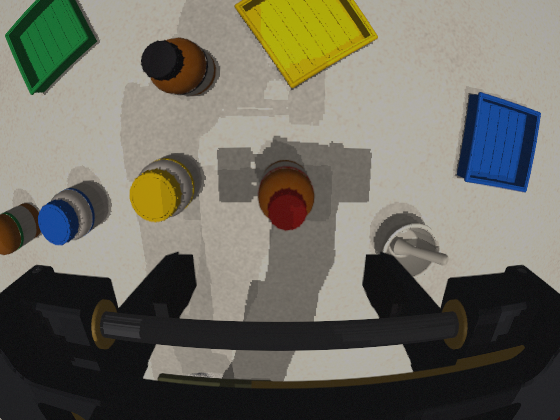

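The wrist view shows the red cap at (288,210), within 2 px of the prediction (288,208). The neighbouring bottles are clear of the fingers, so I descend and grip.

Call:
play_rows(translation=[[-0.0075,0.008,0],[0,0,0.02],[0,0,0.03],[0,0,0.03],[0,0,0.03],[0,0,0.02],[0,0,0.01],[0,0,0.0065],[0,0,0],[0,0,0],[0,0,0],[0,0,0],[0,0,0],[0,0,0],[0,0,0],[0,0,0]], delta_rot=[[0,0,0],[0,0,0],[0,0,0],[0,0,0],[0,0,0],[0,0,0],[0,0,0],[0,0,0],[0,0,0],[0,0,0],[0,0,0],[0,0,0],[0,0,0],[0,0,0],[0,0,0],[0,0,0]], grip=[1,1,1,1,1,1,1,1,1,0.3,0,-0.3,-1,-1,-1,-1], squeeze=25)

```text
clock: 5.75
tool_pos: [0.4416, -0.119, 0.1562]
eef_rot: [1.0, -0.0, 0.0, 0.0]
contact_force: [-0.2, -0.4, 0.5]
opening: 0.379
finger_force: 25.0
```

Call:
play_rows(translation=[[0,0,-0.01],[0,0,-0.03],[0,0,-0.04],[0,0,-0.04],[0,0,-0.03],[0.0032,-0.02,0],[0.0032,-0.03,0],[0.0032,-0.042,0],[0.0032,-0.042,0],[0.0032,-0.042,0],[0.0032,-0.042,0],[0.0032,-0.042,0],[0.0032,-0.042,0],[0.0032,-0.042,0],[0.0032,-0.042,0],[0.0032,-0.042,0],[0.0032,-0.042,0],[0.0032,-0.04,0],[0.0032,-0.03,0],[0.0032,-0.01,0]], delta_rot=[[0,0,0],[0,0,0],[0,0,0],[0,0,0],[0,0,0],[0,0,0],[0,0,0],[0,0,0],[0,0,0],[0,0,0],[0,0,0],[0,0,0],[0,0,0],[0,0,0],[0,0,0],[0,0,0],[0,0,0],[0,0,0],[0,0,0],[0,0,0]], grip=[-1,-1,-1,-1,-1,-1,-1,-1,-1,-1,-1,-1,-1,-1,-1,-1,-1,-1,-1,-1])

```text
clock: 8.25
tool_pos: [0.4883, 0.4329, 0.306]
eef_rot: [1.0, 0.002, -0.001, -0.0]
contact_force: [-0.1, -0.1, -2.5]
opening: 0.376
finger_force: 25.0
```

Call:
play_rows(translation=[[0,0,0],[0,0,0]], delta_rot=[[0,0,0],[0,0,0]], grip=[-1,-1])

```text
clock: 8.5
tool_pos: [0.4901, 0.4289, 0.3062]
eef_rot: [1.0, -0.001, -0.0, 0.001]
contact_force: [0.5, -0.2, -1.2]
opening: 0.379
finger_force: 25.0
```

Run:
```python
from plant import r
import cv2
s=r.get_state(); print(s["q"].round(2),s["tool_pos"].round(4),s["opening"],s["contact_force"])
cv2.imwrite("pics/w2.png",r.snapshot("wrist"))
```

```text
[-0.79  0.72  0.01  1.48 -0.    0.94 -2.36] [0.4901 0.4289 0.3062] 0.3789570793447242 [ 0.46764764 -0.23129375 -1.17318624]
```

View pics/w2.png

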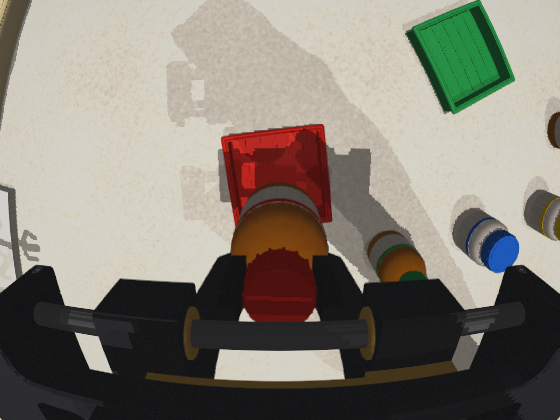

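The red bottle hangs upright over the red tray. The tray is at about (275,170), directly under the bottle once perspective is allowed for. I lower it slowly.

Call:
play_rows(translation=[[-0.001,-0.002,0.01],[0,0,0.025],[0,0,0.03],[0,0,0.03],[0,0,0.025],[0,0,0.012],[0,0,0.006],[0,0,0.003],[0,0,0.002],[0,0,0.001],[0,0,0.001],[0,0,0.0005],[0,0,0],[0,0,0]], delta_rot=[[0,0,0],[0,0,0],[0,0,0],[0,0,0],[0,0,0],[0,0,0],[0,0,0],[0,0,0],[0,0,0],[0,0,0],[0,0,0],[0,0,0],[0,0,0],[0,0,0]], grip=[-1,-1,-1,-1,-1,-1,-1,-1,-1,-1,-1,-1,-1,-1])

```text
clock: 10.3
tool_pos: [0.4886, 0.433, 0.1607]
eef_rot: [1.0, -0.0, 0.0, 0.0]
contact_force: [0.4, -0.1, -3.2]
opening: 0.377
finger_force: 25.0
```

Call:
play_rows(translation=[[0,0,0.0005],[0,0,0.0005],[0,0,0],[0,0,0]], delta_rot=[[0,0,0],[0,0,0],[0,0,0],[0,0,0]], grip=[-1,-1,-1,-1])

```text
clock: 10.8
tool_pos: [0.4888, 0.433, 0.1603]
eef_rot: [1.0, -0.0, 0.0, -0.0]
contact_force: [-1.3, -1.2, 6.6]
opening: 0.376
finger_force: 25.0
```

Call:
play_rows(translation=[[0,0,0],[0,0,0],[0,0,0],[0,0,0],[0,0,0],[0,0,-0.01],[0,0,-0.03],[0,0,-0.04],[0,0,-0.04],[0,0,-0.026],[-0.014,0.022,0],[-0.02,0.03,0],[-0.02,0.03,0],[-0.02,0.03,0],[-0.014,0.025,0],[-0.01,0.015,0],[0,0,0],[0,0,0]], delta_rot=[[0,0,0],[0,0,0],[0,0,0],[0,0,0],[0,0,0],[0,0,0],[0,0,0],[0,0,0],[0,0,0],[0,0,0],[0,0,0],[0,0,0],[0,0,0],[0,0,0],[0,0,0],[0,0,0],[0,0,0],[0,0,0]], grip=[-0.1,0.1,0.5,1,1,1,1,1,1,1,1,1,1,1,1,1,1,1])

```text
clock: 13.05
tool_pos: [0.3913, 0.282, 0.3062]
eef_rot: [1.0, 0.0, 0.001, -0.001]
contact_force: [0.3, 1.0, 0.3]
opening: 1.001
finger_force: 0.0
```

```bash
cat >> loc.py <<'E'
def wp(c,p):
    q=R.from_quat(c["rotation"]).inv().apply(np.array(p)-c["eye"])*[1,-1,-1]; K=c["intrinsics"]
    rr=np.hypot(q[0],q[1]); th=np.arctan2(rr,q[2]); return np.round([K[0,2]+K[0,0]*th*q[0]/rr,K[1,2]+K[1,1]*th*q[1]/rr],1)
E
cat > chk.py <<'E'
import sys; from loc import *; from plant import r
n,p=sys.argv[1],eval(sys.argv[2])
s=r.get_state(); print(s["q"].round(2),s["tool_pos"].round(4))
im=r.snapshot("wrist"); c=r.get_calibration("wrist"); cv2.imwrite(f"pics/{n}.png",im); print("expect",wp(c,p))
E
python3 chk.py w3 '[.391,.281,.116]'
```

```text
[-0.71  0.5  -0.01  1.99  0.01  0.65 -2.3 ] [0.3913 0.282  0.3062]
expect [280.7 200. ]
```

View pics/w3.png

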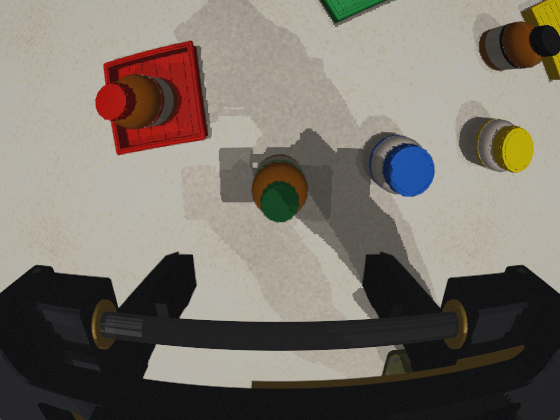

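The red bottle stands upright in its tray. The green cap is at (280,201), against an expected (281,200).

Call:
play_rows(translation=[[0,0.001,0.01],[0,0,0.025],[0,0,0.035],[0,0,0.03],[0,0,0.025],[0,0,0.015],[0,0,0.01],[0,0,0],[0,0,0],[0,0,0],[0,0,0],[0,0,0],[0,0,0],[0,0,0],[0,0,0]], delta_rot=[[0,0,0],[0,0,0],[0,0,0],[0,0,0],[0,0,0],[0,0,0],[0,0,0],[0,0,0],[0,0,0],[0,0,0],[0,0,0],[0,0,0],[0,0,0],[0,0,0],[0,0,0]], grip=[1,1,1,1,1,1,1,1,0.3,0,-0.3,-1,-1,-1,-1])

```text
clock: 14.98
tool_pos: [0.3907, 0.2802, 0.1557]
eef_rot: [1.0, 0.0, 0.0, -0.0]
contact_force: [0.3, -0.8, 0.8]
opening: 0.374
finger_force: 25.0
```

Call:
play_rows(translation=[[0,0,-0.01],[0,0,-0.03],[0,0,-0.04],[0,0,-0.04],[0,0,-0.03],[0.013,0.004,0],[0.025,0.008,0],[0.035,0.011,0],[0.035,0.011,0],[0.035,0.011,0],[0.035,0.011,0],[0.035,0.011,0],[0.025,0.008,0],[0.015,0.005,0],[0.01,0.003,0],[0,0,0],[0,0,0],[0,0,0]], delta_rot=[[0,0,0],[0,0,0],[0,0,0],[0,0,0],[0,0,0],[0,0,0],[0,0,0],[0,0,0],[0,0,0],[0,0,0],[0,0,0],[0,0,0],[0,0,0],[0,0,0],[0,0,0],[0,0,0],[0,0,0],[0,0,0]], grip=[-1,-1,-1,-1,-1,-1,-1,-1,-1,-1,-1,-1,-1,-1,-1,-1,-1,-1])

```text
clock: 17.23
tool_pos: [0.653, 0.1976, 0.3058]
eef_rot: [1.0, 0.001, -0.0, -0.0]
contact_force: [0.2, 0.3, -1.9]
opening: 0.381
finger_force: 25.0
```

Call:
play_rows(translation=[[0.001,0,0.01],[0,0,0.025],[0,0,0.03],[0,0,0.03],[0,0,0.025],[0,0,0.012],[0,0,0.006],[0,0,0.003],[0,0,0.002],[0,0,0.001],[0,0,0.001],[0,0,0.0005],[0,0,0.0005],[0,0,0],[0,0,0]], delta_rot=[[0,0,0],[0,0,0],[0,0,0],[0,0,0],[0,0,0],[0,0,0],[0,0,0],[0,0,0],[0,0,0],[0,0,0],[0,0,0],[0,0,0],[0,0,0],[0,0,0],[0,0,0]], grip=[-1,-1,-1,-1,-1,-1,-1,-1,-1,-1,-1,-1,-1,-1,-1])

```text
clock: 19.1
tool_pos: [0.6547, 0.197, 0.1598]
eef_rot: [1.0, -0.0, 0.0, -0.0]
contact_force: [-0.4, 0.8, -0.4]
opening: 0.378
finger_force: 25.0
```

Call:
play_rows(translation=[[0,0,0.0005],[0,0,0],[0,0,0]], delta_rot=[[0,0,0],[0,0,0],[0,0,0]], grip=[-1,-1,-1])

```text
clock: 19.48
tool_pos: [0.6549, 0.1972, 0.1597]
eef_rot: [1.0, 0.0, 0.0, -0.0]
contact_force: [-0.6, 0.3, 3.9]
opening: 0.375
finger_force: 24.9
```

Call:
play_rows(translation=[[0,0,0],[0,0,0],[0,0,0],[0,0,0],[0,0,0],[0,0,-0.01],[0,0,-0.03],[0,0,-0.04],[0,0,-0.04],[0,0,-0.026],[-0.015,0.003,0],[-0.03,0.006,0],[-0.04,0.008,0],[-0.04,0.008,0],[-0.04,0.008,0],[-0.035,0.007,0],[-0.025,0.005,0],[-0.013,0.002,0],[0,0,0],[0,0,0]], delta_rot=[[0,0,0],[0,0,0],[0,0,0],[0,0,0],[0,0,0],[0,0,0],[0,0,0],[0,0,0],[0,0,0],[0,0,0],[0,0,0],[0,0,0],[0,0,0],[0,0,0],[0,0,0],[0,0,0],[0,0,0],[0,0,0],[0,0,0],[0,0,0]], grip=[-0.1,0.1,0.5,1,1,1,1,1,1,1,1,1,1,1,1,1,1,1,1,1])

```text
clock: 21.98
tool_pos: [0.4179, 0.1504, 0.3054]
eef_rot: [1.0, -0.0, 0.001, -0.0]
contact_force: [0.3, 0.4, 0.9]
opening: 0.999
finger_force: 0.0
```

```bash
python3 chk.py w4 '[.417,.150,.09]'
```

```text
[-0.43  0.46 -0.03  2.09  0.03  0.6  -2.05] [0.4179 0.1504 0.3054]
expect [279.6 193.2]
```

View pics/w4.png

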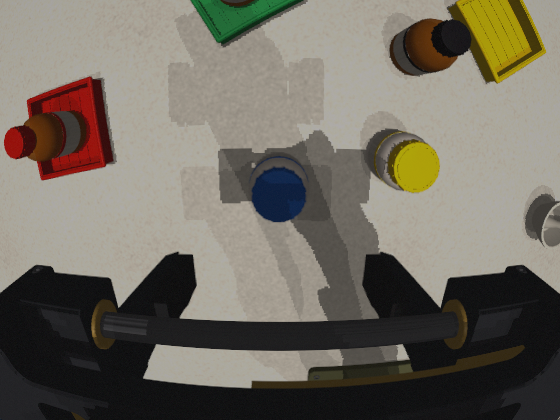

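The blue cap is at (279,194), as expected. I grip its cap.

Call:
play_rows(translation=[[0,0,0.0124],[0,0,0.03],[0,0,0.04],[0,0,0.035],[0,0,0.03],[0,0,0.015],[0,0,0.01],[0,0,0],[0,0,0],[0,0,0],[0,0,0],[0,0,0],[0,0,0],[0,0,0],[0,0,0]], delta_rot=[[0,0,0],[0,0,0],[0,0,0],[0,0,0],[0,0,0],[0,0,0],[0,0,0],[0,0,0],[0,0,0],[0,0,0],[0,0,0],[0,0,0],[0,0,0],[0,0,0],[0,0,0]], grip=[1,1,1,1,1,1,1,1,0.5,0.3,0.1,-1,-1,-1,-1], squeeze=30)

```text
clock: 23.9
tool_pos: [0.4168, 0.1502, 0.133]
eef_rot: [1.0, 0.0, 0.0, -0.0]
contact_force: [0.8, 0.7, 5.1]
opening: 0.58
finger_force: 30.0
```

Call:
play_rows(translation=[[0,0,-0.01],[0,0,-0.03],[0,0,-0.04],[0,0,-0.04],[0,0,-0.03],[0.0057,0.02,0],[0.0057,0.03,0],[0.0057,0.042,0],[0.0057,0.042,0],[0.0057,0.042,0],[0.0057,0.042,0],[0.0057,0.042,0],[0.0057,0.042,0],[0.0057,0.042,0],[0.0057,0.042,0],[0.0057,0.042,0],[0.0057,0.042,0],[0.0057,0.041,0],[0.0057,0.03,0],[0.0057,0.02,0]], delta_rot=[[0,0,0],[0,0,0],[0,0,0],[0,0,0],[0,0,0],[0,0,0],[0,0,0],[0,0,0],[0,0,0],[0,0,0],[0,0,0],[0,0,0],[0,0,0],[0,0,0],[0,0,0],[0,0,0],[0,0,0],[0,0,0],[0,0,0],[0,0,0]], grip=[-1,-1,-1,-1,-1,-1,-1,-1,-1,-1,-1,-1,-1,-1,-1,-1,-1,-1,-1,-1])

```text
clock: 26.4
tool_pos: [0.5006, -0.4127, 0.2824]
eef_rot: [1.0, -0.001, -0.001, -0.0]
contact_force: [0.3, 0.4, -1.0]
opening: 0.579
finger_force: 30.0
```

Call:
play_rows(translation=[[0,0,0],[0,0,0],[0,0,0]], delta_rot=[[0,0,0],[0,0,0],[0,0,0]], grip=[-1,-1,-1])

```text
clock: 26.78
tool_pos: [0.5021, -0.4095, 0.2829]
eef_rot: [1.0, 0.001, -0.0, -0.001]
contact_force: [0.5, 0.5, -1.1]
opening: 0.58
finger_force: 30.0
```

Call:
play_rows(translation=[[0.001,0.001,0.01],[0,0,0.025],[0,0,0.03],[0,0,0.03],[0,0,0.025],[0,0,0.012],[0,0,0.006],[0,0,0.003],[0,0,0.002],[0,0,0.001],[0,0,0.001],[0,0,0.0005],[0,0,0.0005],[0,0,0],[0,0,0]], delta_rot=[[0,0,0],[0,0,0],[0,0,0],[0,0,0],[0,0,0],[0,0,0],[0,0,0],[0,0,0],[0,0,0],[0,0,0],[0,0,0],[0,0,0],[0,0,0],[0,0,0],[0,0,0]], grip=[-1,-1,-1,-1,-1,-1,-1,-1,-1,-1,-1,-1,-1,-1,-1])

```text
clock: 28.65
tool_pos: [0.5032, -0.412, 0.1372]
eef_rot: [1.0, 0.0, 0.0, 0.0]
contact_force: [-0.0, 1.0, 3.0]
opening: 0.582
finger_force: 30.0
```

Call:
play_rows(translation=[[0,0,0],[0,0,0],[0,0,0],[0,0,0],[0,0,-0.01],[0,0,-0.035],[0,0,-0.045],[0,0,-0.04],[0,0,-0.02],[-0.005,-0.025,0],[-0.006,-0.045,0],[-0.006,-0.05,0],[-0.006,-0.05,0],[-0.006,-0.05,0],[-0.006,-0.05,0],[-0.006,-0.05,0],[-0.006,-0.05,0],[-0.005,-0.035,0],[-0.003,-0.02,0],[0,0,0]], delta_rot=[[0,0,0],[0,0,0],[0,0,0],[0,0,0],[0,0,0],[0,0,0],[0,0,0],[0,0,0],[0,0,0],[0,0,0],[0,0,0],[0,0,0],[0,0,0],[0,0,0],[0,0,0],[0,0,0],[0,0,0],[0,0,0],[0,0,0],[0,0,0]], grip=[0.3,0.6,1,1,1,1,1,1,1,1,1,1,1,1,1,1,1,1,1,1])

```text
clock: 31.15
tool_pos: [0.4482, 0.0145, 0.2874]
eef_rot: [1.0, 0.002, 0.001, -0.0]
contact_force: [-0.3, -0.0, -0.0]
opening: 0.999
finger_force: 0.0
```

Call:
play_rows(translation=[[0,0,0],[0,0,0]], delta_rot=[[0,0,0],[0,0,0]], grip=[1,1])

```text
clock: 31.4
tool_pos: [0.4483, 0.0117, 0.2869]
eef_rot: [1.0, -0.001, 0.0, 0.0]
contact_force: [-0.0, 0.9, 0.2]
opening: 1.002
finger_force: 0.0
```

```bash
python3 chk.py w5 '[.448,.013,.09]'
```

```text
[-0.08  0.49 -0.08  2.1   0.07  0.55 -1.78] [0.4483 0.0117 0.2869]
expect [277.7 197.6]
```

View pics/w5.png

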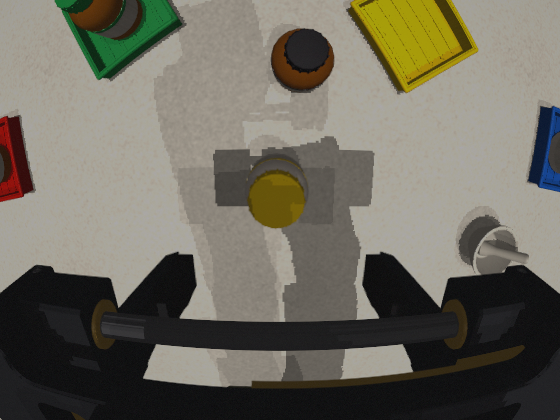

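The yellow cap is at (276,199), as expected, and the black bottle stands clear at (303,58). I grip.

Call:
play_rows(translation=[[0,-0.001,0.01],[0,0,0.03],[0,0,0.035],[0,0,0.03],[0,0,0.025],[0,0,0.014],[0,0,0.01],[0,0,0],[0,0,0],[0,0,0],[0,0,0],[0,0,0],[0,0,0],[0,0,0],[0,0,0]], delta_rot=[[0,0,0],[0,0,0],[0,0,0],[0,0,0],[0,0,0],[0,0,0],[0,0,0],[0,0,0],[0,0,0],[0,0,0],[0,0,0],[0,0,0],[0,0,0],[0,0,0],[0,0,0]], grip=[1,1,1,1,1,1,1,1,0.5,0.3,0.1,-1,-1,-1,-1])

```text
clock: 33.33
tool_pos: [0.4483, 0.0141, 0.133]
eef_rot: [1.0, -0.0, 0.0, -0.0]
contact_force: [-0.0, 1.5, 5.7]
opening: 0.583
finger_force: 30.0
```

Call:
play_rows(translation=[[0,0,-0.01],[0,0,-0.03],[0,0,-0.04],[0,0,-0.04],[0,0,-0.03],[0.01,0.009,0],[0.02,0.017,0],[0.025,0.022,0],[0.025,0.022,0],[0.025,0.022,0],[0.025,0.022,0],[0.025,0.02,0],[0.018,0.016,0],[0.01,0.008,0],[0,0,0],[0,0,0],[0,0,0]], delta_rot=[[0,0,0],[0,0,0],[0,0,0],[0,0,0],[0,0,0],[0,0,0],[0,0,0],[0,0,0],[0,0,0],[0,0,0],[0,0,0],[0,0,0],[0,0,0],[0,0,0],[0,0,0],[0,0,0],[0,0,0]], grip=[-1,-1,-1,-1,-1,-1,-1,-1,-1,-1,-1,-1,-1,-1,-1,-1,-1])

```text
clock: 35.45
tool_pos: [0.6305, -0.1434, 0.2825]
eef_rot: [1.0, 0.0, -0.001, -0.0]
contact_force: [-0.2, 0.6, -1.2]
opening: 0.582
finger_force: 30.0
```

Call:
play_rows(translation=[[0.001,0,0.01],[0,0,0.025],[0,0,0.03],[0,0,0.03],[0,0,0.025],[0,0,0.012],[0,0,0.006],[0,0,0.003],[0,0,0.002],[0,0,0.001],[0,0,0.001],[0,0,0.0005],[0,0,0.0005],[0,0,0],[0,0,0]], delta_rot=[[0,0,0],[0,0,0],[0,0,0],[0,0,0],[0,0,0],[0,0,0],[0,0,0],[0,0,0],[0,0,0],[0,0,0],[0,0,0],[0,0,0],[0,0,0],[0,0,0],[0,0,0]], grip=[-1,-1,-1,-1,-1,-1,-1,-1,-1,-1,-1,-1,-1,-1,-1])

```text
clock: 37.33
tool_pos: [0.6323, -0.144, 0.1372]
eef_rot: [1.0, 0.0, 0.0, 0.0]
contact_force: [-0.6, 0.2, 2.4]
opening: 0.581
finger_force: 30.0
```

In contact with the tray floor. I release and retreat.

Call:
play_rows(translation=[[0,0,0],[0,0,0],[0,0,0],[0,0,0],[0,0,-0.01],[0,0,-0.03],[0,0,-0.04],[0,0,-0.04],[0,0,-0.03],[0,0,-0.02],[-0.02,0.03,0],[-0.02,0.04,0],[-0.02,0.04,0],[-0.02,0.04,0],[-0.02,0.03,0],[0,0,0],[0,0,0]], delta_rot=[[0,0,0],[0,0,0],[0,0,0],[0,0,0],[0,0,0],[0,0,0],[0,0,0],[0,0,0],[0,0,0],[0,0,0],[0,0,0],[0,0,0],[0,0,0],[0,0,0],[0,0,0],[0,0,0],[0,0,0]], grip=[0.3,0.6,1,1,1,1,1,1,1,1,1,1,1,1,1,1,1])

```text
clock: 39.45
tool_pos: [0.5328, -0.3229, 0.3073]
eef_rot: [1.0, 0.001, 0.001, -0.0]
contact_force: [0.2, 0.0, -0.4]
opening: 1.0
finger_force: 0.0
```

Run:
```python
from plant import r
import cv2
cv2.imwrite("pics/scene1.png",r.snapshot("scene"))
```

```text
(no output)
```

View pics/scene1.png

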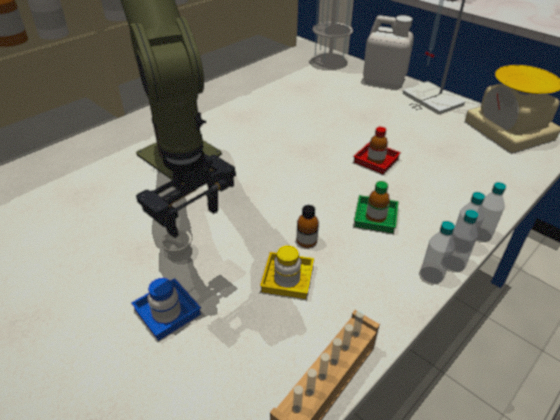

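All four bottles stand upright in their own trays: red at (377,148), green (378,205), blue (163,300), yellow (288,268). The black bottle (308,228) and the mortar (178,245) have not moved.

```bash
python3 -c "
from plant import r
print(r.finish_job())"
```

```text
the job is handed in; nothing more can be done
None
```

The job is handed in at about 40 s of the 120 s allowed: the last picture shows all four bottles upright in the trays matching their caps, with the black-capped bottle and the mortar where they were; no verdict came back.

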